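# Contact-test a large capacitor and park it on the tape line

### The job

Roll the large capacitor along the mat, without lifting it, up to the tester and press it squarely against the two sprung brass plungers with a push of about 10 newtons for a good second, never as much as 20. Then gently roll it back and leave it lying at rest on the tape line: centred over the tape and parallel to it, with tape showing at both ends. Leave everything else where it is.

Things in the scene. Friction and masses are not known exactly. Their poses are not given: they have to be found in the camera images.
- can: The large capacitor: plain aluminium cylinder, 90 mm diameter, 130 mm long, 0.6 to 0.8 kg, lying on the green mat, too thick to grip, smooth (friction 0.2 to 0.3). Origin at its centre, 45 mm above the mat; y along the cylinder's axis; x, z turn as it rolls. Rolls easily: let go at 50 mm/s it coasts roughly 5 mm. Starts beyond the tape as seen from the tester, up to 0.18 rad out of square, up to 15 mm off the middle.
- tester: Low black tester box fixed to the table, 100 mm (x) by 220 mm (y), 70 mm high. Origin at the centre of its underside. Its -x side is the front, 50 mm from the origin, facing the capacitor and the tape. Two level brass plungers stand out of the front at y = -45 and +45 mm, 45 mm above the mat; a capacitor more than 20 mm off the middle misses one of them. Of the push on the capacitor's side, friction takes up to about a third before it reaches the plungers.
- plungers (a point): Midway between the two plungers' tips (18 mm discs, 72 mm clear between them), at their middle setting only: a hidden adjustment puts both tips anywhere up to 8 mm nearer or farther (tester's x), so the touch must be felt. Both ride on one spring bar that yields towards the tester by 4 N per mm in all (10 mm at most) and pushes back, damped. Axes as the tester's.
- gap (a point): Middle of the free space between the plungers, 35 mm from the tester's front, 45 mm above the mat. With the capacitor against the plungers at least 60 mm is free from the tester's front to the capacitor's side, and 72 mm across (y), so closed fingers can go down here and push the capacitor back. Axes as the tester's.
- line: The tape line: a strip of pale tape flat on the mat, 12 mm wide (its x), 240 mm long (its y), parallel to the tester's front and in front of it. Origin at its centre on the mat. The capacitor is parked when its centre is over the tape and its axis lies along the tape's y.
- driver_a: yellow-handled screwdriver, 190 mm, bystander; lies along its x axis. Origin at the middle of the tool.
- driver_b: black-handled screwdriver, 150 mm, bystander; lies along its x axis. Origin at the middle of the tool.
- small_cap_a: small black capacitor standing upright, 30 mm diameter, 40 mm tall, bystander. Origin at the underside.
- small_cap_b: small black capacitor standing upright, 25 mm diameter, 32 mm tall, bystander. Origin at the underside.
- heatsink: finned aluminium heat sink, 60 x 50 x 28 mm, bystander. Origin at the underside.
- enclosure: open black power-supply case with a circuit board in it, 200 x 110 x 45 mm, bystander. Origin at the underside.
- screw_tray: grey plastic screw tray, 100 x 70 x 25 mm, bystander. Origin at the underside.
Not all that is in view belongs to the job. There is more than one size of the can; the one meant has the size given above.

How it is judged:
By the outcome, as a careful person would: the job done as asked, in the order asked, and still so for the second after the job is handed in, with the robot touching nothing.
It also fails if it takes over 72 s, if anything falls off the work surface, if the arm or the gripper's body presses on something with over 40 N, if the wrist force passes 120 N, or if a joint passes its speed limit or range.

### The arm

A 6-joint arm with a two-finger parallel gripper is mounted at the origin on the work surface. World frame = base frame: x ahead of the robot, y to its left, z up, the work surface at z = 0. Lengths are in m, angles in rad, forces in N, time in s.
With the tool pointing down it reaches from about 0.325 to 0.9 m from the base axis. Payload 6.1 kg.
Tool frame: the origin (TCP) lies midway between the tips of the shut fingers; the grasp point (between the pads) lies 19 mm behind it; z points along the fingers, y is the line along which they close (so a half turn about z gives the same grasp; the last joint's range is limited). The gripper opens to 85 mm and grips with 20 to 120 N. Pads are 22 mm wide; open, the fingers measure 114 mm over their backs; the gripper's body (76 mm by 85 mm) begins 54 mm behind the grasp point. The pads swing forward as they close: fully open they stand 13 mm farther back than shut.
Start: joints at [-1.294, 0.22, 1.526, -0, 1.395, -0.126], TCP at [0.245, -0.575, 0.231] pointing down, gripper open.
Joint ranges: [-2.98, 2.98], [-0.91, 2.08], [0.09, 2.57], [-1.24, 4.39], [0.2, 2.65], [-2.68, 2.68]. Speed limits (rad/s): [2.57, 2.57, 3.01, 3.14, 3.14, 3.14].

### API

Orientations are given as [roll, pitch, yaw] about the fixed x, y, z axes, in that order (R = Rz(yaw) Ry(pitch) Rx(roll)).
In Python, from plant import movep, move_l, set_joints, gripper_to, hold, inverse_kinematics, observe, get_image, get_calibration, Unreachable, job_done gives the robot as it stands. Calls block until the motion is done:
- movep(position, orientation): joint-space move of the TCP to a pose.
- move_l(position, feed=0.15, rotation=None, max_force=None): straight line of the TCP; rotation=None keeps the orientation; feed is the mean speed in m/s. With max_force (N) it stops when the force on the tool has changed by that much, and returns True; else False.
- set_joints(angles): joint-space move.
- gripper_to(opening, f_grip=None): finger opening in m; f_grip is the grip in N (None keeps the last); returns when the fingers have stopped.
- hold(seconds).
- inverse_kinematics(position, orientation): joint angles nearest the present ones, or None.
- observe(): the state.
- get_image(name): name is "scene" or "side" or "wrist"; returns (picture, depth): 420x560x3 uint8, red, green, blue; 420x560 float32, m along the optical axis (not along the pixel's ray), 0 where there is no reading.
- get_calibration(name): a dict with "intrinsics" (3x3 intrinsics, pixels), "world_from_camera" (4x4, takes a point from camera to world coordinates). Camera axes: x right, y down, z forward; pixel columns grow to the right and rows downward; lengths in m; the calibration is good to about 2 mm. A picture is of the moment at which its call begins: read the wrist's pose just before it. get_calibration takes no time and is no camera call; for the wrist camera it gives the pose at the moment of the call.
A pose or a line that the arm cannot do raises Unreachable and nothing moves.
- job_done(): hands the job in; it is judged then, once.
The state is a dict: "time_s": time; "q": joint angles; "joint_velocities": joint speeds; "joint_torque": joint torques, N m; "eef_pos": TCP position; "tcp_rot": TCP orientation; "ft_force": force on the tool from outside, world axes, zero at the start; "torque": the same for the moment, N m; "opening": finger opening in m; "grasp_force": force on a finger pad.
Only numpy, scipy, OpenCV 4.12 (cv2) and the standard library are available. Lean on these libraries where they do the work, as an engineer would, in place of code of your own. Each camera call takes 0.05 s, during which the arm holds its last target. There are 200 camera calls.

## Working session

There is one attempt and no reset: what is moved stays moved. The work goes in short steps, each a Python script; the robot and the scene stay as the last script left them, time stands still between calls to the robot, and variables do not carry over. Pictures are saved under pics/ and viewed, at most 10 in all, crops included, and the job is handed in when it is done.

```bash
mkdir -p pics; ls; python3 - <<'E'
from plant import *
import cv2,numpy as np
for n in("scene","side"):
    p,d=get_image(n); cv2.imwrite(f"pics/{n}0.png",p[:,:,::-1]); np.savez(f"{n}0.npz",p=p,d=d)
    c=get_calibration(n); print(n,np.round(c["intrinsics"],1).tolist(),np.round(c["world_from_camera"],3).tolist())
o=observe();print({k:np.round(v,3).tolist() for k,v in o.items()})
E
```

```text
pics
scene [[458.1, 0.0, 291.6], [0.0, 458.1, 201.5], [0.0, 0.0, 1.0]] [[0.452, 0.686, -0.571, 1.269], [0.892, -0.358, 0.277, -0.367], [-0.014, -0.634, -0.773, 1.119], [0.0, 0.0, 0.0, 1.0]]
side [[544.9, 0.0, 274.5], [0.0, 544.9, 208.5], [0.0, 0.0, 1.0]] [[0.989, -0.086, 0.121, 0.338], [-0.148, -0.649, 0.746, -1.061], [0.014, -0.756, -0.655, 1.036], [0.0, 0.0, 0.0, 1.0]]
{'time_s': 0.1, 'q': [-1.294, 0.221, 1.527, 0.0, 1.395, -0.126], 'joint_velocities': [-0.001, -0.002, -0.003, -0.0, -0.002, 0.0], 'joint_torque': [0.001, -49.825, -39.054, -0.0, 0.006, 0.0], 'eef_pos': [0.245, -0.574, 0.23], 'tcp_rot': [-3.14, -0.0, 0.403], 'ft_force': [-0.886, -0.034, -0.877], 'torque': [0.064, -0.005, 0.025], 'grasp_force': 0.0, 'opening': 0.085}
```

View pics/scene0.png

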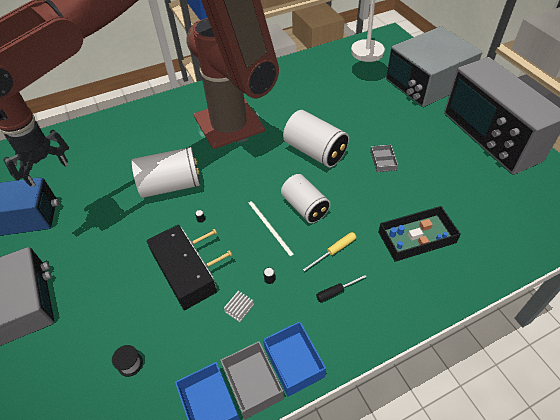

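View pics/side0.png

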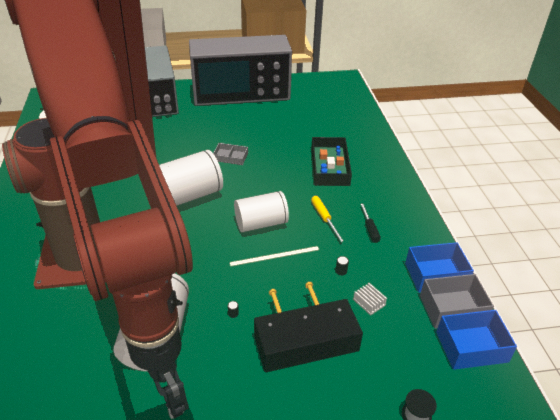

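The scene view shows the 90 mm can at about (305,198), beside two larger decoys at (165,172) and (315,138). The tape runs from (250,203) to (292,254). The tester is at (182,265), with its plungers ending at about (215,233) and (230,255). Small caps stand at (200,215) and (269,275).

```bash
cat > v.py <<'E'
import numpy as np,cv2
from scipy.optimize import least_squares
from plant import get_calibration
def cloud(d,c):
    K=c["intrinsics"];T=c["world_from_camera"];v,u=np.mgrid[:d.shape[0],:d.shape[1]]
    X=np.stack([(u-K[0,2])/K[0,0]*d,(v-K[1,2])/K[1,1]*d,d],-1)@T[:3,:3].T+T[:3,3]
    X[d<=0]=np.nan; return X
def ray(px,c,z):
    K=c["intrinsics"];T=c["world_from_camera"];px=np.atleast_2d(px).astype(float)
    r=np.c_[(px-K[:2,2])/K[0,0],np.ones(len(px))]@T[:3,:3].T
    return T[:3,3]+r*((z-T[2,3])/r[:,2])[:,None]
def seg(p,lo,hi,box=None):
    h=cv2.cvtColor(p,cv2.COLOR_RGB2HSV);m=cv2.inRange(h,lo,hi)
    if box: k=np.zeros_like(m);k[box[1]:box[3],box[0]:box[2]]=255;m&=k
    return m
def tape(p,c,box):
    m=seg(p,(15,10,140),(45,120,255),box)
    n,l,s,_=cv2.connectedComponentsWithStats(m);i=1+np.argmax(s[1:,4]);
    P=ray(np.argwhere(l==i)[:,::-1],c,0)[:,:2].astype(np.float32)
    r=cv2.minAreaRect(P);return s[i],r,cv2.boxPoints(r)
def fitcan(P,u0,R=.045):
    # P: Nx3 side surface points; axis horizontal at height R
    a0=np.arctan2(u0[1],u0[0]);m=P.mean(0)
    def f(x):
        n=np.array([-np.sin(x[0]),np.cos(x[0])]);return np.hypot((P[:,:2]@n-x[1]),P[:,2]-R-x[2])-R
    s=least_squares(f,[a0,m[:2]@[-np.sin(a0),np.cos(a0)],0],loss='soft_l1',f_scale=.002)
    a,o,dz=s.x;u=np.array([np.cos(a),np.sin(a)]);n=np.array([-u[1],u[0]])
    t=P[:,:2]@u;e=np.percentile(t,[.5,99.5]);ctr=n*o+u*e.mean()
    return a,ctr,e[1]-e[0],dz,np.sqrt(np.mean(s.fun**2))
E
python3 - <<'E'
from v import *
np.set_printoptions(precision=4,suppress=True)
for n,cb,tb,xb in(("scene",(275,165,335,230),(240,195,300,262),(140,215,220,315)),("side",(228,188,294,236),(222,240,326,272),(245,295,370,370))):
    z=np.load(n+"0.npz");p,d=z["p"],z["d"];c=get_calibration(n);X=cloud(d,c)
    s,r,b=tape(p,c,tb);print(n,"tape",s,r,b.tolist())
    k=X[cb[1]:cb[3],cb[0]:cb[2]].reshape(-1,3);k=k[k[:,2]>.012];print(len(k),k.min(0),k.max(0))
    print("can",fitcan(k,(1,0)))
    k=X[xb[1]:xb[3],xb[0]:xb[2]].reshape(-1,3);t=k[(k[:,2]>.063)&(k[:,2]<.078)];r=cv2.minAreaRect(t[:,:2].astype(np.float32));print("tester top",len(t),r,cv2.boxPoints(r).tolist())
    # everything above mat
    v=(X[...,2]>.01)&(X[...,2]<.2)&(X[...,0]>0.1)
    nn,l,st,ce=cv2.connectedComponentsWithStats(v.astype(np.uint8))
    for i in range(1,nn):
        if st[i,4]>40:
            q=X[l==i];print(np.round(ce[i]),st[i,4],"min",q.min(0).round(3),"max",q.max(0).round(3))
E
```

```text
scene tape [250 201  43  55 235] ((0.4993642270565033, -0.07078886032104492), (0.23648172616958618, 0.0130540132522583), 6.664068222045898) [[0.3811647891998291, -0.07802755385637283], [0.38267967104911804, -0.09099336713552475], [0.6175636649131775, -0.06355016678571701], [0.6160488128662109, -0.050584353506565094]]
1411 [0.3777 0.0044 0.0127] [0.5548 0.2131 0.0955]
can (np.float64(0.16805655771655917), array([0.4782, 0.0595]), np.float64(0.14567276156336456), np.float64(-0.000366772181946826), np.float64(0.013475747061208219))
tester top 2615 ((0.5323787927627563, -0.3524063527584076), (0.22325053811073303, 0.10178530216217041), 6.843077659606934) [[0.41548484563827515, -0.31517645716667175], [0.4276126027107239, -0.41623666882514954], [0.6492727398872375, -0.38963624835014343], [0.6371449828147888, -0.28857603669166565]]
[479. 101.] 10897 min [0.1   0.648 0.01 ] max [0.683 0.935 0.2  ]
[315. 137.] 2305 min [0.185 0.112 0.01 ] max [0.388 0.3   0.134]
[384. 157.] 288 min [0.364 0.338 0.01 ] max [0.488 0.441 0.033]
[165. 172.] 2509 min [ 0.136 -0.387  0.014] max [ 0.28  -0.185  0.133
[... 2251 characters left out ...]
095]
[323. 212.] 281 min [ 0.639 -0.052  0.01 ] max [0.688 0.137 0.032]
[371. 227.] 238 min [ 0.767 -0.06   0.011] max [0.793 0.091 0.031]
[459. 304.] 5483 min [ 0.832 -0.464  0.01 ] max [ 0.969 -0.137  0.067]
[342. 264.] 174 min [ 0.647 -0.163  0.01 ] max [ 0.677 -0.129  0.048]
[180. 295.] 473 min [ 0.244 -0.324  0.049] max [ 0.277 -0.201  0.122]
[306. 332.] 5633 min [ 0.417 -0.416  0.01 ] max [ 0.645 -0.214  0.078]
[370. 297.] 532 min [ 0.67  -0.292  0.01 ] max [ 0.741 -0.216  0.033]
[233. 308.] 125 min [ 0.364 -0.258  0.01 ] max [ 0.388 -0.23   0.037]
[123. 351.] 401 min [ 0.119 -0.37   0.01 ] max [ 0.166 -0.325  0.116]
[420. 405.] 799 min [ 0.689 -0.58   0.01 ] max [ 0.75  -0.519  0.055]
```

```bash
python3 - <<'E'
from v import *
from plant import *
np.set_printoptions(precision=4,suppress=True)
movep([.475,.16,.27],[np.pi,0,1.688])
c=get_calibration("wrist");p,d=get_image("wrist");o=observe()
cv2.imwrite("pics/w1.png",p[:,:,::-1]);np.savez("w1.npz",p=p,d=d,T=c["world_from_camera"])
print(o["time_s"],o["q"],o["eef_pos"],o["ft_force"],c["world_from_camera"],c["intrinsics"])
E
```

```text
2.8667 [ 0.1662 -0.1036  1.7926 -0.0002  1.4526  0.0503] [0.4753 0.1594 0.2699] [-0.1844  0.0607 -0.0665] [[ 0.9933  0.1098  0.0361  0.4657]
 [ 0.1155 -0.9449 -0.3063  0.2392]
 [ 0.0004  0.3084 -0.9513  0.412 ]
 [ 0.      0.      0.      1.    ]] [[321.8437   0.     279.5756]
 [  0.     321.8437 208.6843]
 [  0.       0.       1.    ]]
```

View pics/w1.png

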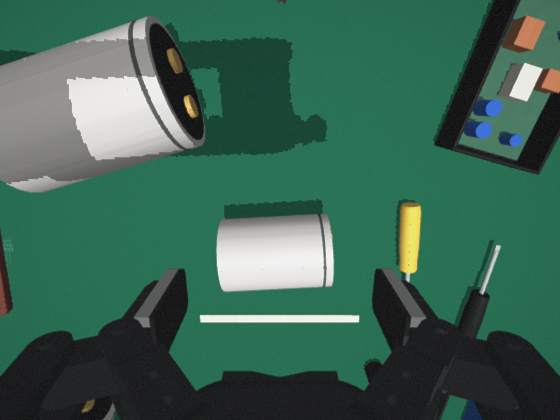

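The wrist view shows the can at about (275,252), between the open fingers. The tape is below it, from (200,319) to (358,319), and the can looks slightly rotated relative to it. Next I'll measure both in this view.

```bash
cat >> v.py <<'E'
U=np.array([np.cos(.117),np.sin(.117)]);N=np.array([-U[1],U[0]])
def wristfit(p,d,c,box):
    X=cloud(d,c);k=np.zeros(d.shape,np.uint8);m=(X[...,2]>.012)&(X[...,2]<.11)&(p.min(-1)>100);k[box[1]:box[3],box[0]:box[2]]=m[box[1]:box[3],box[0]:box[2]]
    n,l,s,_=cv2.connectedComponentsWithStats(k);i=1+np.argmax(s[1:,4]);P=X[l==i];P=P[~np.isnan(P).any(1)]
    return (s[i],)+fitcan(P,(1,.12))
E
python3 - <<'E'
from v import *
np.set_printoptions(precision=4,suppress=True)
z=np.load("w1.npz");c=dict(get_calibration("wrist"));c["world_from_camera"]=z["T"]
print("can",wristfit(z["p"],z["d"],c,(205,200,345,305)))
m=seg(z["p"],(0,0,150),(60,80,255),(190,308,370,330));n,l,s,_=cv2.connectedComponentsWithStats(m);i=1+np.argmax(s[1:,4])
r=cv2.minAreaRect(ray(np.argwhere(l==i)[:,::-1],c,0)[:,:2].astype(np.float32));print("tape",s[i],r)
for n,b in(("scene",(275,165,335,230)),("side",(228,188,294,236))):
    q=np.load(n+"0.npz");print(n,wristfit(q["p"],q["d"],get_calibration(n),b))
E
```

```text
can (array([ 217,  214,  117,   78, 8052], dtype=int32), np.float64(0.17474024093825563), array([0.4814, 0.064 ]), np.float64(0.12861646012284988), np.float64(-0.0008491154232286493), np.float64(0.0007744621313927876))
tape [ 200  315  159    8 1184] ((0.5008863210678101, -0.0671008750796318), (0.23932550847530365, 0.012520520947873592), 6.615792751312256)
scene (array([ 281,  174,   49,   49, 1111], dtype=int32), np.float64(0.17207667059076204), array([0.482 , 0.0601]), np.float64(0.13068782411081076), np.float64(-0.0002186280919465425), np.float64(0.0020263988957672737))
side (array([ 234,  191,   55,   41, 1639], dtype=int32), np.float64(0.17464545309780172), array([0.4816, 0.0627]), np.float64(0.130316577987862), np.float64(0.00048824423689681226), np.float64(0.0061010330697292645))
```

```bash
cat >> v.py <<'E'
TAPE=np.array([.501,-.068]);YAW=.1165+np.pi/2
U=np.array([np.cos(.1165),np.sin(.1165)]);N=np.array([-U[1],U[0]])
def W(s,t,z): return [*(TAPE+s*N+t*U),z]
def st(x): x=np.asarray(x)[:2]-TAPE; return np.array([x@N,x@U])
def look(name,box=(120,80,440,419)):
    from plant import get_image,observe
    o=observe();c=get_calibration("wrist");p,d=get_image("wrist");cv2.imwrite(f"pics/{name}.png",p[:,:,::-1])
    s,a,ctr,L,dz,r=wristfit(p,d,c,box);print(name,"t=%.2f"%o["time_s"],"tcp st",st(o["eef_pos"])*1e3,"can st mm",st(ctr)*1e3,"yaw rel",a-.1165,"L",L,"rms",r,s)
np.set_printoptions(precision=4,suppress=True)
E
python3 - <<'E'
from v import *
from plant import *
gripper_to(.075)
movep(W(.218,-.004,.10),[np.pi,0,YAW])
move_l(W(.218,-.004,.025),.12)
o=observe();print(o["time_s"],o["opening"],st(o["eef_pos"]),o["eef_pos"],o["ft_force"],o["tcp_rot"])
print(move_l(W(.165,-.004,.025),.03,max_force=8))
o=observe();print(o["time_s"],st(o["eef_pos"]),o["ft_force"])
look("w2")
E
```

```text
4.625 0.07510411396725905 [ 0.2181 -0.003 ] [0.4727 0.1482 0.026 ] [0.1463 0.5641 0.4392] [ 3.1398 -0.0001  1.6874]
False
6.5417 [ 0.1651 -0.004 ] [ 0.8854 -0.3592 -0.784 ]
w2 t=6.54 tcp st [165.1135  -4.0009] can st mm [99.6825 -2.9367] yaw rel 0.04550817200941358 L 0.08312006065863803 rms 0.005009486045249412 [  184   313   193    74 10733]
```

View pics/w2.png

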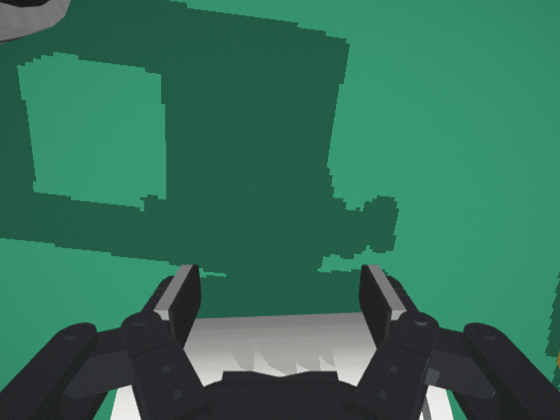

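The wrist view shows the can's rear edge at about row 318, between the pads at columns 185–375. The gripper body hides the rest, so I'll keep rolling and use the outside cameras.

```bash
python3 - <<'E'
from v import *
from plant import *
print(move_l(W(.0,-.003,.025),.045,max_force=10))
o=observe();print(o["time_s"],st(o["eef_pos"]),o["ft_force"],o["ft_force"][:2]@N)
a,_=get_image("scene");b,_=get_image("side")
cv2.imwrite("pics/ss1.png",cv2.resize(np.hstack([a[120:330,120:400],b[120:400,190:470][:210]]),None,fx=1.4,fy=1.4)[:,:,::-1])
E
```

```text
False
10.4083 [ 0.0001 -0.003 ] [ 0.4238 -0.2742 -0.4561] -0.3216418410459068
```

View pics/ss1.png

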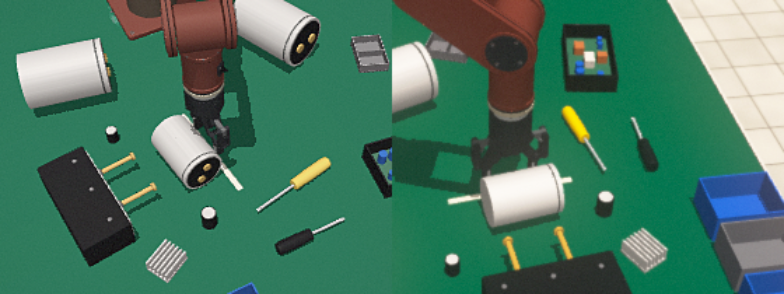

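The can is rolling ahead of the fingers and is now between the tape and the plungers. It looks nearly square. I'll fit its pose in both views.

```bash
cat >> v.py <<'E'
def ext(boxes={}):
    from plant import get_image,observe
    for n in ("scene","side"):
        p,d=get_image(n);X=cloud(d,get_calibration(n))
        q=X-np.r_[TAPE,0];s=q[...,:2]@N;t=q[...,:2]@U
        m=(X[...,2]>.012)&(X[...,2]<.1)&(abs(t)<.1)&(s>-.2)&(s<.3)&(p.min(-1)>90)&(p.max(-1)-p.min(-1)<25)
        k,l,st_,_=cv2.connectedComponentsWithStats(m.astype(np.uint8));i=1+np.argmax(st_[1:,4]);P=X[l==i]
        a,ctr,L,dz,r=fitcan(P,(1,.12));print(n,"can st mm",st(ctr)*1e3,"yaw rel %.4f"%(a-.1165),"L %.4f rms %.4f"%(L,r),st_[i])
E
python3 - <<'E'
from v import *
from plant import *
ext()
for n in("scene","side"):
    z=np.load(n+"0.npz");X=cloud(z["d"],get_calibration(n));h=cv2.cvtColor(z["p"],cv2.COLOR_RGB2HSV)
    s=(X[...,:2]-TAPE)@N;t=(X[...,:2]-TAPE)@U
    m=(s<-.1)&(s>-.24)&(abs(t)<.1)&(X[...,2]>.02)&(h[...,0]<35)&(h[...,1]>80)
    for g in(-1,1):
        k=m&(t*g>0);print(n,"plunger",k.sum(),"tip s",np.percentile(s[k],[90,97,100]),"t",np.median(t[k]),np.median(X[k][:,2]))
E
```

```text
scene can st mm [-60.4131   4.2719] yaw rel 0.0396 L 0.1309 rms 0.0019 [ 228  202   50   53 1232]
side can st mm [-57.6248   3.5047] yaw rel 0.0405 L 0.1300 rms 0.0060 [ 253  236   60   46 2021]
scene plunger 80 tip s [-0.1593 -0.1569 -0.1563] t -0.04542148148157134 0.049484870798810365
scene plunger 89 tip s [-0.1613 -0.1582 -0.1567] t 0.04420258315573376 0.04978508568490403
side plunger 121 tip s [-0.1573 -0.1541 -0.152 ] t -0.048912518040910805 0.049409203975049665
side plunger 116 tip s [-0.1581 -0.1551 -0.1516] t 0.0410093428503078 0.04969294837742666
```

```bash
cat >> v.py <<'E'
def force(n=5):
    from plant import observe,hold
    f=[]
    for _ in range(n): f.append(observe()["ft_force"]);hold(.03)
    return np.mean(f,0)
E
python3 - <<'E'
from v import *
from plant import *
T=.001
move_l(W(-.03,T,.025),.03,max_force=8)
hold(.2);f0=force(8);print("f0",f0,observe()["time_s"])
print(move_l(W(-.075,T,.025),.012,max_force=4))
o=observe();s=st(o["eef_pos"])[0];f=force();print(o["time_s"],s,(f-f0)[:2]@N,f-f0)
ext()
E
```

```text
f0 [-0.0809  0.1717  0.2063] 12.2333
True
14.225 -0.052375657152681616 0.6435670585877646 [ 0.1969  0.671  -0.5043]
scene can st mm [-110.6382    6.4196] yaw rel 0.0006 L 0.1309 rms 0.0018 [ 214  210   49   54 1237]
side can st mm [-107.6519    5.2909] yaw rel -0.0010 L 0.1298 rms 0.0059 [ 259  250   61   47 2015]
```

The plungers have squared the can: yaw is about 0 and it sits 6 mm off the middle. Now I'll press in small steps.

```bash
python3 - <<'E'
from v import *
from plant import *
f0=np.array([-.0809,.1717,.2063]);T=.003
s=st(observe()["eef_pos"])[0];fs=0
for i in range(40):
    step=.0006 if fs<6 else .0003
    if fs>11.3: break
    s-=step;h=move_l(W(s,T,.025),.01,max_force=8)
    hold(.06);f=force(3)-f0;fs=f[:2]@N;o=observe();print("%.2f s=%.5f act=%.5f F=%.2f lat=%.2f z=%.2f %s"%(o["time_s"],s,st(o["eef_pos"])[0],fs,f[:2]@U,f[2],h))
    if o["time_s"]>30: break
for i in range(8):
    hold(.15);f=force(3)-f0;print("hold",round(f[:2]@N,2),f[2])
ext();print(observe()["time_s"])
E
```

```text
15.07 s=-0.05261 act=-0.05243 F=1.49 lat=0.66 z=-0.59 False
15.48 s=-0.05321 act=-0.05284 F=4.97 lat=0.03 z=1.37 False
15.89 s=-0.05381 act=-0.05321 F=5.39 lat=0.46 z=1.52 False
16.30 s=-0.05441 act=-0.05350 F=7.34 lat=0.21 z=1.81 False
16.71 s=-0.05471 act=-0.05360 F=8.29 lat=0.95 z=2.61 False
17.12 s=-0.05501 act=-0.05373 F=8.06 lat=0.92 z=2.42 False
17.52 s=-0.05531 act=-0.05388 F=9.03 lat=0.50 z=3.57 False
17.93 s=-0.05561 act=-0.05403 F=10.11 lat=0.74 z=3.09 False
18.34 s=-0.05591 act=-0.05418 F=10.76 lat=0.96 z=3.65 False
18.75 s=-0.05621 act=-0.05432 F=11.02 lat=0.98 z=3.64 False
19.16 s=-0.05651 act=-0.05444 F=12.31 lat=0.83 z=4.20 False
hold 11.35 3.48397323826849
hold 11.55 4.0769809467165805
hold 11.76 3.7446540188594115
hold 11.5 3.6443118314597833
hold 11.26 4.360620286601879
hold 11.55 3.5836261376150578
hold 11.85 3.6264437890105707
hold 11.69 3.826417640413067
scene can st mm [-112.9572    6.529 ] yaw rel -0.0015 L 0.1303 rms 0.0018 [ 213  210   50   54 1238]
side can st mm [-110.0389    5.0135] yaw rel -0.0010 L 0.1292 rms 0.0058 [ 259  250   61   47 2029]
21.2583
```

```bash
python3 - <<'E'
from v import *
from plant import *
f0=np.array([-.0809,.1717,.2063]);T=.003
move_l(W(-.0571,T,.025),.01,max_force=6)
for i in range(5):
    hold(.2);f=force(3)-f0;print("hold",round(f[:2]@N,2),round(f[2],2))
move_l(W(-.05,T,.025),.006);move_l(W(-.03,T,.025),.02);hold(.3)
print(observe()["time_s"]);ext()
move_l(W(.0,T,.025),.08);move_l(W(.0,T,.13),.2)
ext();print(observe()["time_s"])
p,_=get_image("scene");q,_=get_image("side");cv2.imwrite("pics/ss2.png",cv2.resize(np.hstack([p[120:330,120:400],q[120:330,190:470]]),None,fx=1.4,fy=1.4)[:,:,::-1])
E
```

```text
hold 12.55 3.89
hold 13.1 4.11
hold 13.06 3.95
hold 12.62 3.75
hold 12.82 3.75
25.7917
scene can st mm [-110.5129    6.5632] yaw rel -0.0018 L 0.1312 rms 0.0019 [ 214  210   49   54 1227]
side can st mm [-107.5707    5.1585] yaw rel 0.0037 L 0.1297 rms 0.0064 [ 259  244   61   53 2036]
scene can st mm [-110.3886    6.7076] yaw rel -0.0001 L 0.1306 rms 0.0018 [ 214  210   49   54 1233]
side can st mm [-107.6257    5.2587] yaw rel -0.0000 L 0.1294 rms 0.0058 [ 259  251   61   46 1995]
27.1917
```

View pics/ss2.png

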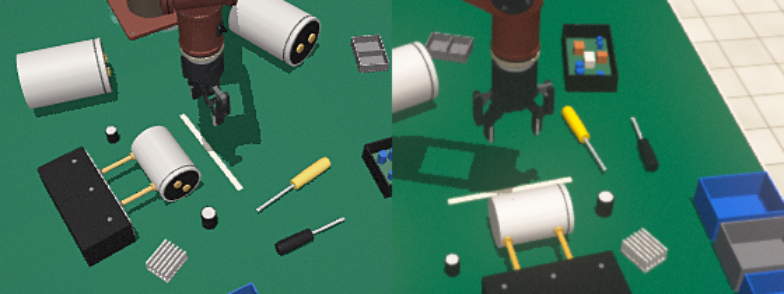

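The can is resting against both plungers and is square. The gripper is raised behind the tape. Next it goes over the can and down between the plungers.

```bash
python3 - <<'E'
from v import *
from plant import *
T=.003
gripper_to(.02)
move_l(W(-.195,T,.135),.15)
move_l(W(-.195,T,.085),.1,max_force=6)
look("w3")
o=observe();print(o["time_s"],o["opening"],st(o["eef_pos"]),o["ft_force"])
E
```

```text
w3 t=29.96 tcp st [-195.0127    3.1516] can st mm [-106.4525   -0.0455] yaw rel -0.0016321848774069336 L 0.11816989102308395 rms 0.0005681324310032437 [  123    80   300    94 24849]
30.0083 0.02039470122283099 [-0.1953  0.0034] [ 0.3186  1.2014 -0.2278]
```

View pics/w3.png

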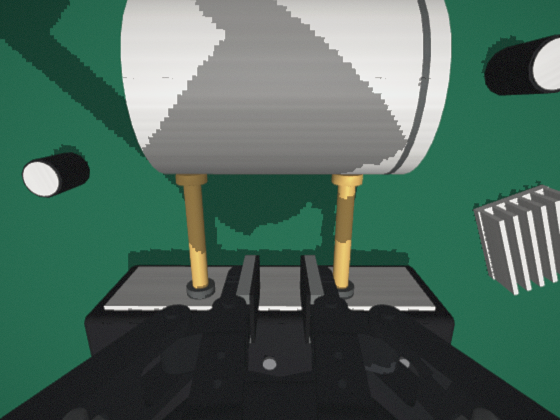

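The wrist view shows the fingers at columns 240–320, over the tester front. The plungers are at about 192 and 347 at the tips, 200 and 342 at the base. That puts the plunger middle at about t = -2 mm, so I'll shift to t = 0, go down and push the can back.

```bash
python3 - <<'E'
from v import *
from plant import *
move_l(W(-.195,0,.085),.05)
print(move_l(W(-.195,0,.026),.08,max_force=8))
f0=force(3);o=observe();print(o["time_s"],st(o["eef_pos"]),f0)
print(move_l(W(-.16,0,.026),.03,max_force=6))
print(move_l(W(-.10,0.003,.026),.035,max_force=6))
hold(.3);o=observe();print(o["time_s"],st(o["eef_pos"]),o["ft_force"]-f0);ext()
E
```

```text
False
31.25 [-0.1955  0.0005] [ 0.2663  0.2268 -0.1963]
False
False
34.7333 [-0.1001  0.003 ] [-0.2799 -0.9148 -0.6256]
scene can st mm [-36.9854   6.6568] yaw rel -0.0014 L 0.1303 rms 0.0019 [247 199  38  53 917]
side can st mm [-34.0827 -37.6344] yaw rel 0.0110 L 0.0446 rms 0.0111 [252 237  25  37 479]
```

```bash
python3 - <<'E'
from v import *
from plant import *
T=.005
move_l(W(-.088,T,.026),.04);move_l(W(-.062,T,.026),.011,max_force=6)
hold(.3);o=observe();print(o["time_s"],st(o["eef_pos"]));ext()
E
```

```text
38.1 [-0.062  0.005]
scene can st mm [-7.6454  7.8191] yaw rel 0.0101 L 0.1278 rms 0.0019 [259 195  35  52 748]
side can st mm [ -4.4506 -37.5784] yaw rel -0.0043 L 0.0441 rms 0.0107 [249 229  25  37 469]
```

```bash
python3 - <<'E'
from v import *
from plant import *
T=.005
move_l(W(-.0572,T,.026),.006,max_force=6)
hold(.3);move_l(W(-.075,T,.026),.02);move_l(W(-.09,T,.026),.06);move_l(W(-.09,T,.13),.15)
movep(W(-.085,0,.27),[np.pi,0,YAW])
o=observe();c=get_calibration("wrist");p,d=get_image("wrist");cv2.imwrite("pics/w4.png",p[:,:,::-1])
print(o["time_s"],wristfit(p,d,c,(100,60,460,300)));ext()
np.savez("w4.npz",p=p,d=d,T=c["world_from_camera"])
s=wristfit(p,d,c,(100,60,460,300));print(st(s[2])*1e3,s[1]-.1165)
E
```

```text
42.35 (array([  217,    60,   138,    83, 10914], dtype=int32), np.float64(0.11680601359343266), array([ 0.5063, -0.0669]), np.float64(0.12858699132858026), np.float64(-0.0007699620106055081), np.float64(0.0006427721327891785))
scene can st mm [-3.5491  5.7611] yaw rel 0.0011 L 0.1313 rms 0.0020 [ 246  194   49   52 1175]
side can st mm [-0.6397  5.3255] yaw rel -0.0016 L 0.1295 rms 0.0058 [ 249  223   58   42 1849]
[0.4699 5.3958] 0.000306013593432658
```

View pics/w4.png

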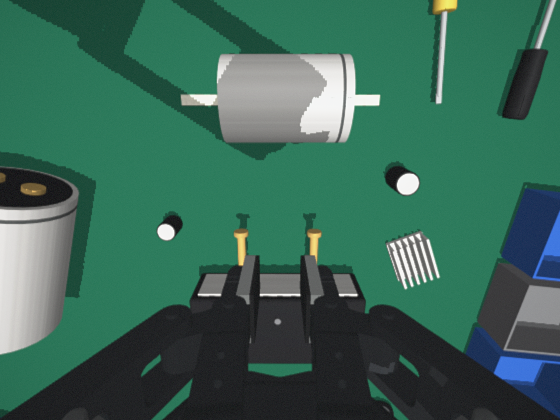

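The wrist view shows the can lying along the tape, with tape visible at both ends (columns 181–218 and 355–380). The fitted centre is within about 1 mm of the tape line, yaw is about 0, and the bystanders are where they were. Handing in.

```bash
python3 - <<'E'
from v import *
from plant import *
hold(.5);ext();print(job_done(),observe()["time_s"])
E
```

```text
scene can st mm [-3.5872  6.3044] yaw rel -0.0006 L 0.1306 rms 0.0019 [ 246  194   49   52 1180]
side can st mm [-0.8501  5.1975] yaw rel -0.0037 L 0.1293 rms 0.0056 [ 249  223   57   42 1845]
the job is handed in; nothing more can be done
the job is handed in; nothing more can be done
```

The job is handed in: the capacitor was pressed squarely on both plungers (11–13 N at the wrist for over 3 s, an estimated 9–10 N of it reaching them), then rolled back to rest about 1 mm from the tape's centreline, parallel to it, 5 mm off the middle lengthwise and with tape showing at both ends.

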